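# Hold the vent fitting twisted home on the bag-press unit

### The job

Vent the white press unit: take the wing-handled bayonet fitting that stands on the bench, put its stem into the port on top of the unit with both lugs through the notches, push it straight down against the spring and, still pushing, twist it a quarter turn clockwise (seen from above) to its stop. The port's springs turn the fitting back and lift it again when let go, so finish while still gripping it, holding it pushed in and twisted. Leave the round-knobbed plug, the scanner and the mouse where they are.

Things in the scene. Friction and masses are not known exactly. Their poses are not given: they have to be found in the camera images.
- fitting: Loose vent fitting upright on the bench, about 0.11 kg (varies). Origin: centre of its underside, z up. Steel stem 22 mm diameter, 24 mm high; at its foot two opposite lugs, 40 mm tip to tip along x, 8 mm wide (y), 12 mm high. Grey collar 30 mm diameter, 24 to 36 mm up. Grey wing handle, 36 to 70 mm up, 30 mm long along x (in line with the lugs), 12 mm thick along y: grip it across y.
- fitting_mid (a point): The fitting's centre on its axis, 35 mm above its underside, axes as the fitting's (half a turn about z gives the same shape). The wing handle's middle is 18 mm above this point.
- unit: The white press unit, fixed to the bench: a box 180 mm (x) by 150 mm (y), 70 mm high, with a small dark display and keys on its top, none over 5 mm high. Origin: centre of its underside. The port is in its top, 20 mm from the centre towards -x. The port's sprung seat has four small posts that take the lugs between them, 12 mm apart.
- port (a point): Centre of the port's mouth, level with the unit's top, axes the unit's. Steel lip 6 mm thick with a 26 mm round hole and a slot 44 mm long (x), 12 mm wide (y): the notches. The stem's foot meets the sprung seat 12 mm below the mouth; 6 mm lower still the lugs clear the lip and can turn; at the bottom stop the foot is 22 mm below the mouth, the collar 2 mm above it.
- press (a joint): How far the seat in the port is pushed down: 0 at rest, 0.010 m at its bottom stop. Spring: 5 N at the start of the travel, 11 N at the end.
- twist (a joint): How far the seat is turned clockwise seen from above: 0 at rest (slot in line with the port's x axis), 1.5 rad at its stop. Return spring: 0.07 N m at the start, 0.25 N m at the stop. The lugs have about 0.1 rad of play in the seat, so the fitting turns about 0.1 rad more than the seat.
- blank: Bystander: loose upright plug 60 mm high with a round knob 32 mm in diameter and no lugs, on the bench. Origin at the centre of its underside. Leave alone.
- scanner: Bystander: black hand scanner lying on the bench, 160 mm long along x, 62 mm wide, 44 mm high. Origin at its underside. Leave alone.
- mouse: Bystander: black computer mouse 100 x 58 x 30 mm on the bench. Origin at its underside. Leave alone.
There are look-alikes about, which are no part of the job. Of the things that look like the unit, take the one that is farthest from the robot's base at the start.

How it is judged:
By the outcome, as a careful person would: the job done as asked, in the order asked, and still so for the second after the job is handed in, while the arm keeps its last pose, push and grip.
It also fails if it takes over 48 s, if anything falls off the work surface, if the arm or the gripper's body presses on something with over 40 N, if the wrist force passes 120 N, or if a joint passes its speed limit or range.

### The arm

A 6-joint arm with a two-finger parallel gripper is mounted at the origin on the work surface. World frame = base frame: x ahead of the robot, y to its left, z up, the work surface at z = 0. Lengths are in m, angles in rad, forces in N, time in s.
With the tool pointing down it reaches from about 0.3 to 0.85 m from the base axis. Payload 5.4 kg.
Tool frame: the origin (TCP) lies between the finger pads; the fingertips stand bot.tip_extent ahead of it and the grasp point (between the pads) lies 3 mm ahead of it (bot.tip_extent is the distance from the TCP to the fingertips, in m); z points along the fingers, y is the line along which they close (so a half turn about z gives the same grasp; the last joint's range is limited). The gripper opens to 85 mm and grips with 20 to 120 N. Pads are 22 mm wide; open, the fingers measure 114 mm over their backs; the gripper's body (76 mm by 85 mm) begins 54 mm behind the grasp point. The pads swing forward as they close: fully open they stand 13 mm farther back than shut.
Start: joints at [-1.37, 0.158, 1.597, -0, 1.386, -0.21], TCP at [0.23, -0.527, 0.253] pointing down, gripper open.
Joint ranges: [-2.91, 2.91], [-0.94, 2.29], [0.18, 2.7], [-1.29, 4.43], [0.17, 2.64], [-3, 3]. Speed limits (rad/s): [2.57, 2.57, 3.14, 3.14, 3.14, 3.14].

### API

Orientations are given as a rotation vector (axis times angle).
In Python, from plant import status, eyes, bot gives the robot as it stands.
- The arm moves only by the tool play_rows, never from a script. Its argument "commands" is a list of rows, each a list of 2 entries, a list of its own where there are three numbers: the shift along the tool's x, y, z in mm, then the turn, a rotation vector about the tool's x, y, z in degrees. In form: [[[dx, dy, dz], [wx, wy, wz]], ...]. A call has exactly 8 rows; each row is the pose to reach, as a shift and turn from the pose commanded when the call began, along the tool's axes at that moment; what a row does not reach only later rows make up. A row lasts 1/12 s, in which the tool goes at most 41.7 mm and 7.16 degrees, less where a joint would pass 70% of its speed; a pose out of reach is approached as far as the arm can. A call with a gripper value outside its range is refused whole. "gripper" is the closure in counts, from 0 (fully open) to 255 (shut), set as the call begins (left out, the last holds). The fingers move at their own pace and stop on an object; the grip force is fixed at half the most. Time passes only in rows, so rows that repeat a pose let the fingers close, or fill a call up. It gives the time, the measured TCP pose, the force, the opening and the grip force at its end, in the units of the state.
- status.read_state(): the state, without advancing time (a new reading comes with each control period).
- eyes.read_camera(name): name is "side" or "top"; returns a dict with "frame" (400x640x3 uint8, red, green, blue), "intrinsics" (3x3 intrinsics, pixels), "rvec" (rotation vector, rad) and "tvec" (3), from world to camera coordinates, as OpenCV has them. Camera axes: x right, y down, z forward; pixel columns grow to the right and rows downward; lengths in m; the calibration is good to about 2 mm. A picture is of the moment at which its call begins. There is no depth.
- bot.job_done(): hands the job in; it is judged then, once.
The state is a dict: "time": time; "joint_positions": joint angles; "joint_velocities": joint speeds; "effort": joint torques, N m; "tool_pos": TCP position; "eef_rot": TCP orientation; "wrist_force": force on the tool from outside, world axes, zero at the start; "moment": the same for the moment, N m; "grip_width": opening from 0.0 (shut) to 1.0 (fully open); "finger_force": force on a finger pad.
Only numpy, scipy, OpenCV 4.12 (cv2) and the standard library are available. Lean on these libraries where they do the work, as an engineer would, in place of code of your own. Each camera call takes 0.05 s, during which the arm holds its last target. There are 200 camera calls.

## Working session

There is one attempt and no reset: what is moved stays moved. The work goes in short steps, Python scripts to look and compute and a tool call to move; the robot and the scene stay as the last step left them, time stands still between calls to the robot, and variables do not carry over. Pictures are saved under pics/ and viewed, at most 10 in all, crops included, and the job is handed in when it is done.

Besides the shell and the picture viewer there is one more tool, called as name([rows], argument=value, ...), one row to a line, values as JSON. play_rows: Moves the arm, as the interface text tells. Its arguments: {"type":"object","properties":{"commands":{"type":"array"},"gripper":{"type":"number"}},"required":["commands"]}

```bash
mkdir -p pics; ls
python3 - <<'E'
from plant import status, eyes, bot
import cv2,pickle
s=status.read_state();print(s, bot.tip_extent)
d={}
for n in("side","top"):
    c=eyes.read_camera(n);d[n]=c;cv2.imwrite(f"pics/{n}0.png",c["frame"][:,:,::-1]);print(n,c["intrinsics"],c["rvec"],c["tvec"])
pickle.dump(d,open("cam0.pkl","wb"))
E
```

```text
pics
{'time': 0.0, 'joint_positions': array([-1.37010745e+00,  1.59053055e-01,  1.59827833e+00,  1.56513555e-06,
        1.38623712e+00, -2.10097716e-01]), 'joint_velocities': array([ 1.91872527e-05,  1.14985194e-03,  9.56571823e-04, -1.33109458e-04,
        3.79812062e-04,  6.09579480e-04]), 'effort': array([-7.65025634e-04, -3.96007276e+01, -3.31429625e+01, -2.65081180e-04,
        8.64426023e-03, -1.33061340e-05]), 'tool_pos': array([ 0.22947745, -0.52658248,  0.25229155]), 'eef_rot': array([-3.07362484e+00, -6.40331329e-01, -1.70064263e-05]), 'wrist_force': array([-0.25085569,  0.12867038,  0.02993292]), 'moment': array([ 0.00416469, -0.03423003, -0.02623522]), 'finger_force': 0.0, 'grip_width': 0.9968117333646097} 0.022
side [[520.85796419   0.         317.2595946 ]
 [  0.         520.85796419 192.64913968]
 [  0.           0.           1.        ]] [ 2.11142253 -0.15735096  0.05705474] [-0.39425432  0.10969873  1.39655985]
top [[370.82125398   0.         317.92476894]
 [  0.         370.82125398 198.6399212 ]
 [  0.           0.           1.        ]] [ 2.1352133  -2.18849183  0.16886691] [-0.01187203  0.44364341  0.95067767]
```

View pics/top0.png

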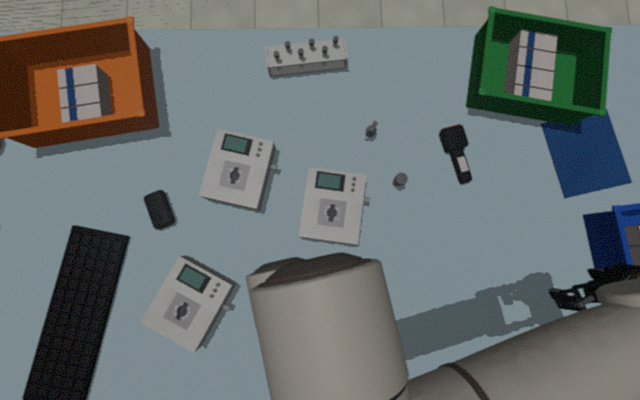

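View pics/side0.png

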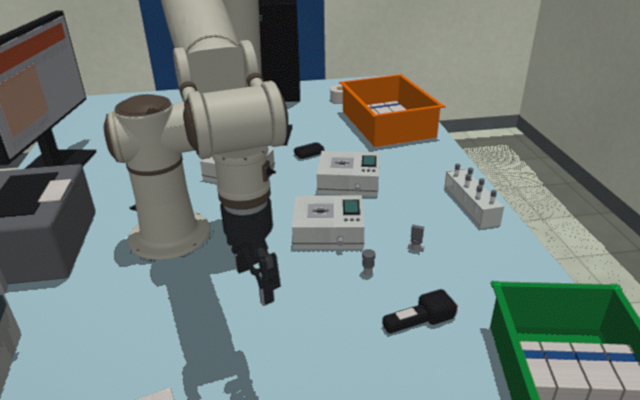

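The top view shows three units with ports near (235,176), (333,212) and (182,311). The wing fitting is near (371,130) and the round plug near (400,180). In the side view the fitting is near (417,235). Next I zoom in and measure.

```bash
cat > h.py <<'E'
import cv2,numpy as np,pickle
def P(c):
    R=cv2.Rodrigues(np.array(c["rvec"],float))[0];return np.array(c["intrinsics"]),R,np.array(c["tvec"],float).ravel()
def plane(c,px,z):
    K,R,t=P(c);px=np.atleast_2d(px).astype(float)
    d=(np.linalg.inv(K)@np.c_[px,np.ones(len(px))].T).T@R;o=-R.T@t
    return o+d*((z-o[2])/d[:,2])[:,None]
def proj(c,X):
    K,R,t=P(c);return cv2.projectPoints(np.atleast_2d(X).astype(float),R,t,K,None)[0].reshape(-1,2)
E
python3 - <<'E'
from h import *
d=pickle.load(open("cam0.pkl","rb"));T=d["top"];S=d["side"]
for p in[(235,176),(333,212),(182,311)]:
    x=plane(T,p,.07)[0];print(p,x,np.hypot(x[0],x[1]))
x=plane(T,(372,128),.05)[0];print(x)
f=T["frame"][:,:,::-1];g=S["frame"][:,:,::-1]
z=lambda im,x,y,w,h,k:cv2.resize(im[y:y+h,x:x+w],None,fx=k,fy=k,interpolation=cv2.INTER_CUBIC)
A=z(f,195,122,84,94,4);B=z(f,350,110,50,47,8)[:376]
C=z(g,312,145,75,55,5);D=z(g,395,215,45,45,6)
o=np.zeros((376+275,800,3),np.uint8);o[:376,:336]=A;o[:376,340:740]=B
o[376:376+275,:375]=C;o[376:376+270,400:670]=D
cv2.imwrite("pics/z0.png",cv2.resize(o,(737,600)))
E
```

```text
(235, 176) [0.50086437 0.18767079 0.07      ] 0.5348695564180065
(333, 212) [ 0.40290401 -0.0590384   0.07      ] 0.40720655240292386
(182, 311) [0.17135177 0.31398975 0.07      ] 0.3577023752775258
[ 0.62718522 -0.17145911  0.05      ]
```

View pics/z0.png

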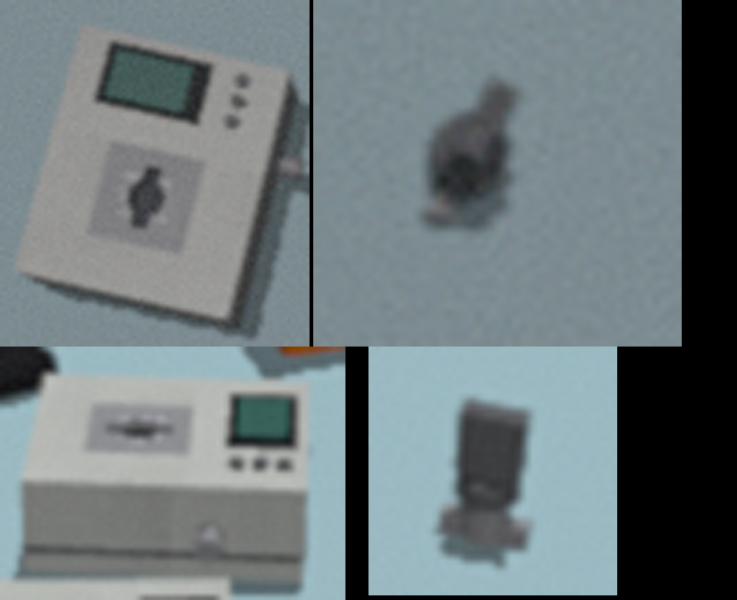

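The crop shows the far unit with its port towards the side away from the display and its slot along the long axis. The fitting's lug tips in the side view are at about (408,247) and (423,249). In the top view the near lug is at about (366.6,138.8) and the wing top's end at about (376,122).

Run:
```python
from h import *
d=pickle.load(open("cam0.pkl","rb"));T=d["top"];S=d["side"]
for c in(T,S):
    K,R,t=P(c);print("cam",-R.T@t)
# unit top face
f=T["frame"];g=cv2.cvtColor(f,cv2.COLOR_RGB2HSV)
m=((g[...,1]<45)&(g[...,2]>125)).astype(np.uint8);
m=cv2.morphologyEx(m,cv2.MORPH_OPEN,np.ones((3,3)));mm=np.zeros_like(m);mm[110:225,185:290]=m[110:225,185:290]
cs=max(cv2.findContours(mm,0,2)[0],key=cv2.contourArea);h=cv2.convexHull(cs)
W=plane(T,h[:,0],.07)[:,:2]
r=cv2.minAreaRect((W*1000).astype(np.float32));print("unit",r);print(cv2.boxPoints(r))
# dark port in top
b=f.astype(int).sum(2);k=np.zeros_like(b,bool);k[160:195,220:250]=b[160:195,220:250]<330
ys,xs=np.nonzero(k);w=330-b[k]
X=plane(T,np.c_[xs,ys],.07)[:,:2];c0=np.average(X,axis=0,weights=w);C=np.cov(X.T,aweights=w);e,v=np.linalg.eigh(C);print("port",c0,np.degrees(np.arctan2(v[1,1],v[0,1])),len(xs),np.sqrt(e))
print("side lugs",plane(S,[(407.9,247.3),(423.3,249.1)],.006));print("top lug",plane(T,(366.6,138.8),.008),"wing end",plane(T,(376.05,122.2),.07))
z=lambda im,x,y,w,h,k:cv2.resize(im[y:y+h,x:x+w],None,fx=k,fy=k,interpolation=cv2.INTER_CUBIC)
def grid(c,x,y,n,k):
    im=z(c["frame"][:,:,::-1],x,y,n,n,k);im=cv2.convertScaleAbs(im,alpha=1.5,beta=-20)
    for i in range(0,n,5):
        cv2.line(im,(i*k+k//2,0),(i*k+k//2,6),(0,0,255),1);cv2.line(im,(0,i*k+k//2),(6,i*k+k//2),(0,0,255),1)
    return im
o=np.hstack([grid(T,356,115,30,13),grid(S,400,220,35,11)[:390,:]]);cv2.imwrite("pics/z1.png",o);print(o.shape)
```

```text
cam [3.12344077e-01 1.53499823e-04 1.00159353e+00]
cam [ 0.25472388 -1.18192548  0.80994913]
unit ((526.8845825195312, 185.07443237304688), (270.100830078125, 298.91766357421875), 89.10857391357422)
[[375.34277  52.3656 ]
 [674.22424  47.71512]
 [678.4264  317.78326]
 [379.54492 322.43375]]
port [0.50357519 0.19005783] 165.93951220138746 121 [0.0052871  0.01055355]
side lugs [[ 0.60531054 -0.17053981  0.006     ]
 [ 0.64104176 -0.18401703  0.006     ]]
top lug [[ 0.61038091 -0.16260297  0.008     ]] wing end [[ 0.63607313 -0.1792003   0.07      ]]Traceback (most recent call last):
  File "<stdin>", line 23, in <module>
    return _nx.concatenate(arrs, 1, dtype=dtype, casting=casting)
           ~~~~~~~~~~~~~~~^^^^^^^^^^^^^^^^^^^^^^^^^^^^^^^^^^^^^^^
ValueError: all the input array dimensions except for the concatenation axis must match exactly, but along dimension 0, the array at index 0 has size 390 and the array at index 1 has size 385
```

Run:
```python
from h import *
d=pickle.load(open("cam0.pkl","rb"));T=d["top"];S=d["side"]
f=T["frame"];print(f[200,225],f[140,205],f[190,215],f[180,228],f[205,262],f[212,262])
l=f[...,0].astype(int)-f[...,2]
m=((l>-8)&(f.astype(int).sum(2)>400)).astype(np.uint8)
m=cv2.morphologyEx(m,cv2.MORPH_OPEN,np.ones((3,3)));mm=np.zeros_like(m);mm[110:225,185:290]=m[110:225,185:290]
cs=max(cv2.findContours(mm,0,2)[0],key=cv2.contourArea);h=cv2.convexHull(cs)
W=plane(T,h[:,0],.07)[:,:2]
r=cv2.minAreaRect((W*1000).astype(np.float32));print("unit",r);print(cv2.boxPoints(r))
z=lambda im,x,y,w,h,k:cv2.resize(im[y:y+h,x:x+w],None,fx=k,fy=k,interpolation=cv2.INTER_CUBIC)
def grid(c,x,y,n,k):
    im=z(c["frame"][:,:,::-1],x,y,n,n,k);im=cv2.convertScaleAbs(im,alpha=1.6,beta=-60)
    for i in range(0,n,5):
        cv2.line(im,(i*k+k//2,0),(i*k+k//2,6),(0,0,255),1);cv2.line(im,(0,i*k+k//2),(6,i*k+k//2),(0,0,255),1)
    return im
o=np.hstack([grid(T,356,115,30,13),grid(S,400,220,39,10)]);cv2.imwrite("pics/z1.png",o);print(o.shape)
```

```text
[151 148 147] [125 141 147] [149 148 145] [135 135 137] [76 85 93] [81 92 97]
unit ((523.443603515625, 185.51730346679688), (149.1309814453125, 179.4585418701172), 75.81428527832031)
[[418.17706  135.21515 ]
 [592.16327   91.236015]
 [628.71014  235.81946 ]
 [454.72394  279.79858 ]]
(390, 780, 3)
```

View pics/z1.png

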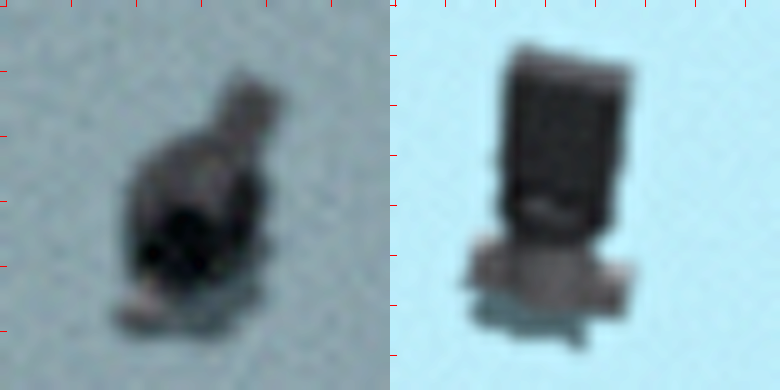

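The zoom shows the fitting's wing top face running in the top view from about (375.7,121) to (369.3,130.7). In the side view its front top edge runs from (411.3,226.5) to (423.0,228.3). The unit's rectangle fits well: 149 x 179.5 mm.

```bash
cat >> h.py <<'E'
from scipy.optimize import least_squares
def fitpose(obs,x0):
    # obs: (cam, px, local point, weight); pose x,y,yaw
    def L(p,q):
        c,s=np.cos(p[2]),np.sin(p[2]);return np.array([p[0]+c*q[0]-s*q[1],p[1]+s*q[0]+c*q[1],q[2]])
    fn=lambda p:np.concatenate([(proj(c,L(p,q))[0]-px) for c,px,q in obs])
    r=least_squares(fn,x0,loss="soft_l1");return r.x,fn(r.x).reshape(-1,2)
E
python3 - <<'E'
from h import *
d=pickle.load(open("cam0.pkl","rb"));T=d["top"];S=d["side"]
s=lambda x,y:np.array([400+(x-390)/10-.5,220+y/10-.5])
t=lambda x,y:np.array([356+x/13-.5,115+y/13-.5])
obs=[(S,s(508,70),(-.015,-.006,.07)),(S,s(625,88),(.015,-.006,.07)),(S,s(518,45),(-.015,.006,.07)),(S,s(632,66),(.015,.006,.07)),
(S,s(465,288),(-.02,-.004,0)),(S,s(625,318),(.02,-.004,0)),(S,s(630,268),(.02,-.004,.012)),
(T,t(240,70),(.015,.006,.07)),(T,t(283,100),(.015,-.006,.07)),(T,t(112,315),(-.02,.004,0.0))]
p,r=fitpose(obs,[.625,-.173,-.4]);print(p,np.degrees(p[2]));print(r.round(2))
for n,i in(("S",slice(0,7)),("T",slice(7,10))):
    q,r=fitpose(obs[i],p);print(n,q,np.degrees(q[2]))
E
```

```text
[ 0.62543693 -0.17116549 -0.50505564] -28.937556851843823
[[-0.17 -0.53]
 [ 0.3   0.  ]
 [-0.12 -0.66]
 [ 0.57 -0.46]
 [ 0.38 -0.45]
 [ 0.13 -0.21]
 [ 0.03  0.96]
 [-0.3   0.37]
 [ 0.49  0.13]
 [ 0.42  1.12]]
S [ 0.62461247 -0.17209247 -0.45126882] -25.855798805661895
T [ 0.6269857  -0.17042603 -0.57521192] -32.95721540042017
```

play_rows([
  [[20, -7, 0], [0, 0, -5]],
  [[50, -17, 0], [0, 0, -12]],
  [[82, -27, 0], [0, 0, -19]],
  [[115, -38, 0], [0, 0, -26]],
  [[148, -49, 0], [0, 0, -33]],
  [[180, -60, 0], [0, 0, -40]],
  [[215, -71, 0], [0, 0, -47]],
  [[250, -83, 0], [0, 0, -54]],
], gripper=0)

```text
time: 0.77
tool_pos: [0.4265, -0.3498, 0.2529]
eef_rot: [-2.443, -1.974, 0.0]
wrist_force: [1.2, -0.7, -0.8]
grip_width: 1.005
finger_force: 0.0
```

```bash
cat > go.py <<'E'
import sys,numpy as np
from plant import status
from scipy.spatial.transform import Rotation as R
s=status.read_state();x,y,z,yaw=map(float,sys.argv[1:5])
A=R.from_rotvec(s["eef_rot"]);B=R.from_euler("z",yaw,degrees=True)*R.from_rotvec([np.pi,0,0])
print("t",s["time"],"pos",s["tool_pos"].round(4),"yaw",np.degrees(np.arctan2(*A.as_matrix()[[1,0],0])).round(2),"q",s["joint_positions"].round(2))
print("F",s["wrist_force"].round(1),"grip",round(s["grip_width"],3),round(s["finger_force"],1))
print("shift",(A.inv().apply(np.array([x,y,z])-s["tool_pos"])*1000).round(1),"turn",(A.inv()*B).as_rotvec(degrees=True).round(1))
E
python3 go.py .6255 -.1715 .16 151
```

```text
t 0.7667 pos [ 0.4265 -0.3498  0.2529] yaw 77.86 q [-0.91  0.1   1.66 -0.    1.38 -0.69]
F [ 1.2 -0.7 -0.8] grip 1.005 0.0
shift [216.1 157.1  92.9] turn [ -0.   -0.  -73.1]
```

play_rows([
  [[20, 14, 0], [0, 0, -7]],
  [[45, 32, 5], [0, 0, -14]],
  [[70, 50, 15], [0, 0, -21]],
  [[95, 68, 25], [0, 0, -28]],
  [[120, 86, 35], [0, 0, -35]],
  [[145, 105, 45], [0, 0, -42]],
  [[170, 122, 55], [0, 0, -49]],
  [[190, 138, 65], [0, 0, -56]],
])

```text
time: 1.43
tool_pos: [0.6023, -0.1934, 0.1871]
eef_rot: [-1.229, -2.89, -0.001]
wrist_force: [0.2, 0.1, -0.7]
grip_width: 1.004
finger_force: 0.0
```

```bash
python3 go.py .6255 -.1715 .16 151
```

```text
t 1.4333 pos [ 0.6023 -0.1934  0.1871] yaw 133.94 q [-0.5   0.36  1.49  0.    1.29 -1.27]
F [ 0.2  0.1 -0.7] grip 1.004 0.0
shift [-0.4 31.9 27.1] turn [  0.   -0.1 -17.1]
```

play_rows([
  [[0, 12, 8], [0, 0, -6]],
  [[0, 22, 18], [0, 0, -12]],
  [[0, 31, 26], [0, 0, -17]],
  [[0, 31, 26], [0, 0, -17]],
  [[0, 31, 26], [0, 0, -17]],
  [[0, 31, 26], [0, 0, -17]],
  [[0, 31, 26], [0, 0, -17]],
  [[0, 31, 26], [0, 0, -17]],
])

```text
time: 2.1
tool_pos: [0.6239, -0.1748, 0.1632]
eef_rot: [0.801, 3.036, -0.001]
wrist_force: [0.5, -0.8, 0.3]
grip_width: 1.002
finger_force: 0.0
```

```bash
python3 go.py .6255 -.1715 .063 151;python3 - <<'E'
from h import *
from plant import eyes
d={n:eyes.read_camera(n) for n in("side","top")};pickle.dump(d,open("cam1.pkl","wb"))
o=np.hstack([cv2.resize(d["top"]["frame"][85:165,330:430,::-1],None,fx=4,fy=4),cv2.resize(d["side"]["frame"][180:260,370:470,::-1],None,fx=4,fy=4)]);cv2.imwrite("pics/a1.png",o)
E
```

```text
t 2.1 pos [ 0.6239 -0.1748  0.1632] yaw 150.44 q [-0.46  0.42  1.46 -0.    1.26 -1.51]
F [ 0.5 -0.8  0.3] grip 1.002 0.0
shift [  0.4   3.7 100.2] turn [-0.   0.1 -0.6]
```

View pics/a1.png

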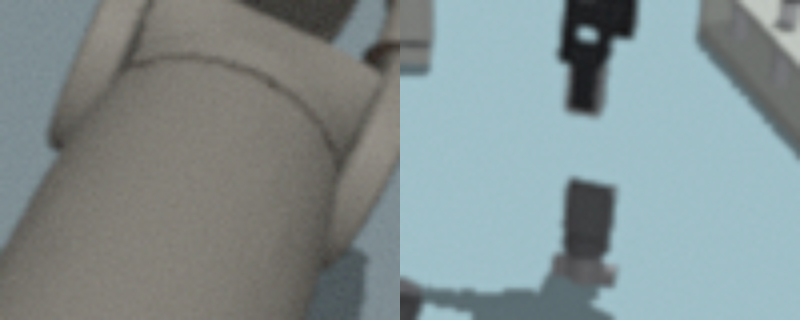

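The side view shows the near finger directly above the wing handle, at about x=516 against 517 px; the arm hides the fitting in the top view. Descend and grip.

play_rows([
  [[0, 4, 15], [0, 0, -0.5]],
  [[0, 4, 35], [0, 0, -0.5]],
  [[0, 4, 55], [0, 0, -0.5]],
  [[0, 4, 72], [0, 0, -0.5]],
  [[0, 4, 86], [0, 0, -0.5]],
  [[0, 4, 96], [0, 0, -0.5]],
  [[0, 4, 100], [0, 0, -0.5]],
  [[0, 4, 100], [0, 0, -0.5]],
])

```text
time: 2.87
tool_pos: [0.6254, -0.1705, 0.0615]
eef_rot: [-0.786, -3.04, -0.0]
wrist_force: [-0.7, -0.6, -0.9]
grip_width: 1.004
finger_force: 0.0
```

play_rows([
  [[0, 0, 0], [0, 0, 0]],
  [[0, 0, 0], [0, 0, 0]],
  [[0, 0, 0], [0, 0, 0]],
  [[0, 0, 0], [0, 0, 0]],
  [[0, 0, 0], [0, 0, 0]],
  [[0, 0, 0], [0, 0, 0]],
  [[0, 0, 0], [0, 0, 0]],
  [[0, 0, 0], [0, 0, 0]],
], gripper=255)

```text
time: 3.53
tool_pos: [0.6262, -0.1708, 0.0628]
eef_rot: [0.785, 3.041, -0.0]
wrist_force: [0.5, 0.4, 1.4]
grip_width: 0.129
finger_force: 59.1
```

```bash
python3 go.py .6255 -.1715 .16 165.9
```

```text
t 3.5333 pos [ 0.6262 -0.1708  0.0628] yaw 151.04 q [-0.45  0.54  1.51  0.    1.09 -1.52]
F [0.5 0.4 1.4] grip 0.129 59.1
shift [  0.2  -0.9 -97.2] turn [ -0.    0.1 -14.9]
```

play_rows([
  [[0, 0, -10], [0, 0, 0]],
  [[0, 0, -28], [0, 0, 0]],
  [[0, 0, -50], [0, 0, 0]],
  [[0, 0, -75], [0, 0, 0]],
  [[10, 9, -95], [0, 0, -2]],
  [[27, 25, -108], [0, 0, -4]],
  [[48, 44, -112], [0, 0, -6]],
  [[70, 64, -112], [0, 0, -8]],
])

```text
time: 4.2
tool_pos: [0.5962, -0.0807, 0.1769]
eef_rot: [0.57, 3.086, -0.001]
wrist_force: [1.1, -0.4, -1.1]
grip_width: 0.125
finger_force: 58.6
```

```bash
python3 go.py .504 .1903 .165 165.9
```

```text
t 4.2 pos [ 0.5962 -0.0807  0.1769] yaw 159.06 q [-0.34  0.29  1.6  -0.    1.25 -1.54]
F [ 1.1 -0.4 -1.1] grip 0.125 58.6
shift [183.  220.1  11.2] turn [-0.   0.2 -6.8]
```

play_rows([
  [[20, 24, 0], [0, 0, -1]],
  [[43, 52, 0], [0, 0, -3]],
  [[66, 80, 0], [0, 0, -4]],
  [[90, 108, 0], [0, 0, -5]],
  [[114, 136, 0], [0, 0, -6]],
  [[136, 164, 0], [0, 0, -6.5]],
  [[156, 188, 0], [0, 0, -6.5]],
  [[170, 205, 0], [0, 0, -6.5]],
])

```text
time: 4.87
tool_pos: [0.5086, 0.174, 0.1746]
eef_rot: [-0.393, -3.116, -0.001]
wrist_force: [-0.1, 0.2, -0.5]
grip_width: 0.127
finger_force: 58.6
```

```bash
python3 go.py .504 .1903 .165 165.9
```

```text
t 4.8667 pos [0.5086 0.174  0.1746] yaw 165.63 q [ 0.1   0.14  1.78  0.    1.22 -1.22]
F [-0.1  0.2 -0.5] grip 0.127 58.6
shift [ 8.5 14.7  9.7] turn [ 0.  -0.  -0.3]
```

play_rows([
  [[5, 8, 4], [0, 0, -0.2]],
  [[8, 14, 8], [0, 0, -0.2]],
  [[8, 14, 10], [0, 0, -0.2]],
  [[8, 14, 10], [0, 0, -0.2]],
  [[8, 14, 10], [0, 0, -0.2]],
  [[8, 14, 10], [0, 0, -0.2]],
  [[8, 14, 10], [0, 0, -0.2]],
  [[8, 14, 10], [0, 0, -0.2]],
])

```text
time: 5.53
tool_pos: [0.5063, 0.1865, 0.1645]
eef_rot: [0.392, 3.117, 0.0]
wrist_force: [0.4, -0.4, -0.1]
grip_width: 0.132
finger_force: 58.6
```

```bash
python3 go.py .504 .1903 .165 165.9;python3 - <<'E'
from h import *
from plant import eyes
S=eyes.read_camera("side");T=eyes.read_camera("top");pickle.dump({"side":S,"top":T},open("cam2.pkl","wb"))
a=cv2.resize(S["frame"][110:190,310:390,::-1],(560,560),interpolation=cv2.INTER_CUBIC)
for i in range(0,80,10):
    cv2.line(a,(i*7+3,0),(i*7+3,6),(0,0,255),1);cv2.line(a,(0,i*7+3),(6,i*7+3),(0,0,255),1)
b=cv2.resize(T["frame"][110:230,180:300,::-1],(240,240))
o=np.zeros((560,800,3),np.uint8);o[:,:560]=a;o[:240,560:]=b;cv2.imwrite("pics/a2.png",o)
E
```

```text
t 5.5333 pos [0.5063 0.1865 0.1645] yaw 165.68 q [ 0.13  0.15  1.79 -0.    1.2  -1.19]
F [ 0.4 -0.4 -0.1] grip 0.132 58.6
shift [ 3.2  3.1 -0.5] turn [ 0.   0.  -0.2]
```

View pics/a2.png

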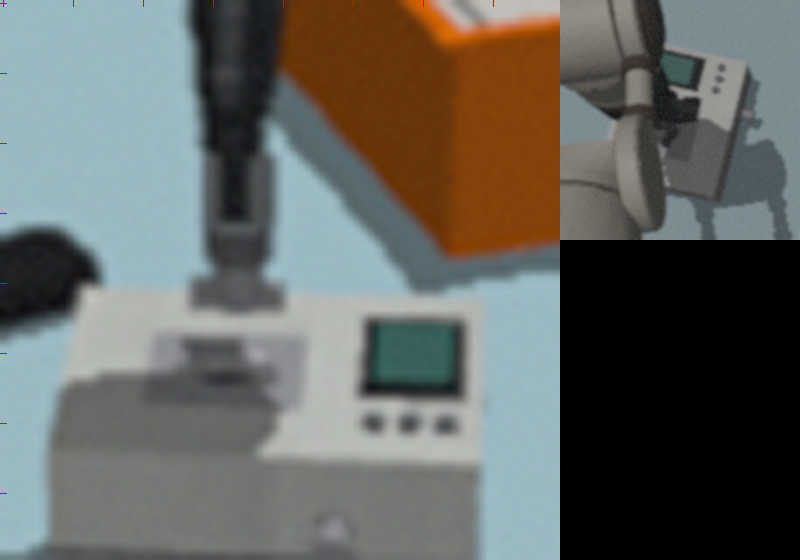

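The side view shows the held fitting above the port, its lug tips from zoomed x of about 190 to 285 and their bottoms at about y=307. The port's dark slot is right below them. Next, the offset of the fitting along the tool's x.

Run:
```python
from h import *
S=pickle.load(open("cam2.pkl","rb"))["side"]
s=lambda x,y:np.array([310+x/7-.5,110+y/7-.5])
tcp=np.array([.5063,.1865]);yw=np.radians(165.7-180);c,n=np.cos(yw),np.sin(yw)
def L(q):return [tcp[0]+c*q[0]-n*q[1],tcp[1]+n*q[0]+c*q[1],q[2]]
z=.1645-.0628
for q in[(-.02,-.004,z),(.02,-.004,z),(-.02,-.004,z+.012),(.02,-.004,z+.012),(0,0,z+.03)]:print(q,(proj(S,L(q))[0]-[310,110]+.5)*7)
# stem/lug columns from image: row profile across lugs
f=S["frame"].astype(int).sum(2)
for r in(151,152,153):print(r,f[r,333:355])
# reference: unit port in the initial side picture
S0=pickle.load(open("cam0.pkl","rb"))["side"]
print("port px",proj(S0,[.504,.1903,.07]))
f0=S0["frame"].astype(int).sum(2)
b=f0[150:176,325:362];k=b<330;k[:, :3]=0;ys,xs=np.nonzero(k);print("dark centroid",xs.mean()+325,ys.mean()+150,xs.min()+325,xs.max()+325,len(xs))
```

```text
(-0.02, -0.004, 0.10170000000000001) [193.56240206 308.05191097]
(0.02, -0.004, 0.10170000000000001) [287.46265304 311.01587233]
(-0.02, -0.004, 0.11370000000000001) [193.48365678 282.79100213]
(0.02, -0.004, 0.11370000000000001) [287.76288087 285.69589258]
(0, 0, 0.1317) [241.3865571  241.75126859]
151 [541 542 544 496 362 273 258 254 249 263 272 278 272 256 259 287 326 407
 521 543 541 539]
152 [544 549 549 498 362 272 261 252 247 253 268 271 267 251 260 268 283 389
 528 553 547 542]
153 [543 548 541 499 380 317 308 307 286 266 259 260 269 274 285 287 302 394
 524 551 544 544]
port px [[342.9266782  161.98300809]]
dark centroid 341.9259259259259 162.77777777777777 336 361 27
```

play_rows([
  [[2, 2, 0], [0, 0, -0.2]],
  [[3.7, 3.1, 0], [0, 0, -0.2]],
  [[3.7, 3.1, 6], [0, 0, -0.2]],
  [[3.7, 3.1, 14], [0, 0, -0.2]],
  [[3.7, 3.1, 22], [0, 0, -0.2]],
  [[3.7, 3.1, 27], [0, 0, -0.2]],
  [[3.7, 3.1, 27], [0, 0, -0.2]],
  [[3.7, 3.1, 27], [0, 0, -0.2]],
])

```text
time: 6.3
tool_pos: [0.5027, 0.1909, 0.1365]
eef_rot: [-0.384, -3.117, 0.001]
wrist_force: [-0.3, -0.3, -1.2]
grip_width: 0.13
finger_force: 58.6
```

```bash
python3 go.py .5035 .1904 .123 165.9;python3 - <<'E'
from h import *
from plant import eyes
S=eyes.read_camera("side")
a=cv2.resize(S["frame"][130:190,310:390,::-1],(800,600),interpolation=cv2.INTER_CUBIC);cv2.imwrite("pics/a3.png",cv2.convertScaleAbs(a,alpha=1.3))
E
```

```text
t 6.3 pos [0.5027 0.1909 0.1365] yaw 165.93 q [ 0.14  0.19  1.81 -0.    1.15 -1.19]
F [-0.3 -0.3 -1.2] grip 0.13 58.6
shift [-0.9 -0.2 13.5] turn [-0.  -0.1  0. ]
```

View pics/a3.png

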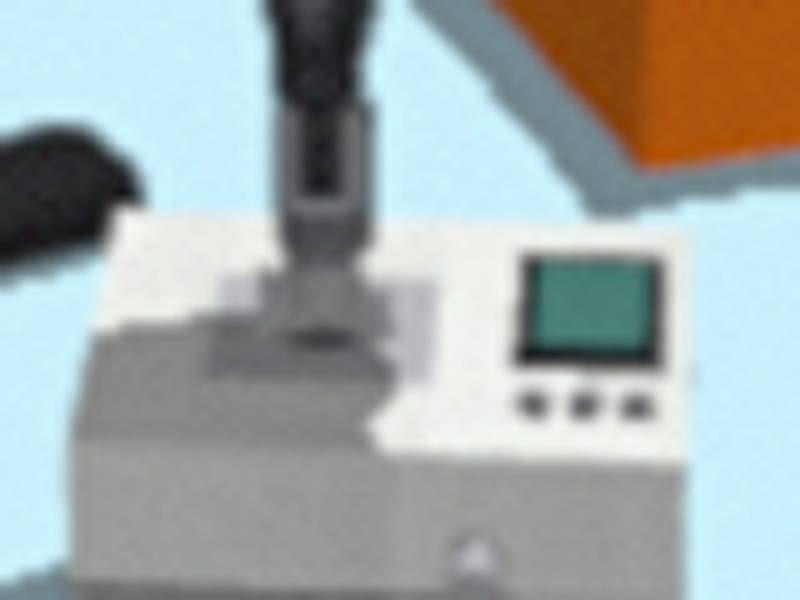

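The lugs, centred at x≈324, sit centred over the port plate (centre ≈322–324). Lowering carefully.

play_rows([
  [[-0.5, 0, 2], [0, 0, 0]],
  [[-0.5, 0, 4], [0, 0, 0]],
  [[-0.5, 0, 6], [0, 0, 0]],
  [[-0.5, 0, 8], [0, 0, 0]],
  [[-0.5, 0, 10], [0, 0, 0]],
  [[-0.5, 0, 12], [0, 0, 0]],
  [[-0.5, 0, 12], [0, 0, 0]],
  [[-0.5, 0, 12], [0, 0, 0]],
])

```text
time: 7.02
tool_pos: [0.5035, 0.1908, 0.1251]
eef_rot: [-0.385, -3.118, 0.0]
wrist_force: [-0.9, 0.3, -0.7]
grip_width: 0.129
finger_force: 58.6
```

```bash
python3 go.py .5035 .1904 .111 165.9
```

```text
t 7.0167 pos [0.5035 0.1908 0.1251] yaw 165.94 q [ 0.14  0.2   1.82  0.    1.12 -1.19]
F [-0.9  0.3 -0.7] grip 0.129 58.6
shift [-0.2 -0.4 14.1] turn [-0. -0.  0.]
```

play_rows([
  [[0, 0, 2], [0, 0, 0]],
  [[0, 0, 4], [0, 0, 0]],
  [[0, 0, 6], [0, 0, 0]],
  [[0, 0, 8], [0, 0, 0]],
  [[0, 0, 10], [0, 0, 0]],
  [[0, 0, 12], [0, 0, 0]],
  [[0, 0, 13], [0, 0, 0]],
  [[0, 0, 13], [0, 0, 0]],
])

```text
time: 7.68
tool_pos: [0.5039, 0.1909, 0.1131]
eef_rot: [0.384, 3.117, 0.0]
wrist_force: [-3.1, -0.8, 8.1]
grip_width: 0.127
finger_force: 59.9
```

```bash
python3 go.py .5035 .1906 .111 165.9
```

```text
t 7.6833 pos [0.5039 0.1909 0.1131] yaw 165.94 q [ 0.14  0.22  1.82 -0.    1.1  -1.19]
F [-3.1 -0.8  8.1] grip 0.127 59.9
shift [ 0.3 -0.4  2.1] turn [0. 0. 0.]
```

play_rows([
  [[0, 0, 0.5], [0, 0, 0]],
  [[0, 0, 1], [0, 0, 0]],
  [[0, 0, 1.5], [0, 0, 0]],
  [[0, 0, 2], [0, 0, 0]],
  [[0, 0, 2.5], [0, 0, 0]],
  [[0, 0, 2.5], [0, 0, 0]],
  [[0, 0, 2.5], [0, 0, 0]],
  [[0, 0, 2.5], [0, 0, 0]],
])

```text
time: 8.35
tool_pos: [0.5039, 0.1909, 0.111]
eef_rot: [0.384, 3.118, 0.0]
wrist_force: [-2.8, -0.7, 8.8]
grip_width: 0.126
finger_force: 60.0
```

```bash
python3 go.py .5035 .1906 .111 165.9
```

```text
t 8.35 pos [0.5039 0.1909 0.111 ] yaw 165.94 q [ 0.14  0.22  1.82 -0.    1.1  -1.19]
F [-2.8 -0.7  8.8] grip 0.126 60.0
shift [ 0.3 -0.4 -0. ] turn [0. 0. 0.]
```

play_rows([
  [[0, 0, 0.5], [0, 0, 0]],
  [[0, 0, 1], [0, 0, 0]],
  [[0, 0, 1.5], [0, 0, 0]],
  [[0, 0, 2], [0, 0, 0]],
  [[0, 0, 2], [0, 0, 0]],
  [[0, 0, 2], [0, 0, 0]],
  [[0, 0, 2], [0, 0, 0]],
  [[0, 0, 2], [0, 0, 0]],
])

```text
time: 9.02
tool_pos: [0.5041, 0.1909, 0.1105]
eef_rot: [0.384, 3.118, -0.0]
wrist_force: [-7.9, -1.0, 19.6]
grip_width: 0.127
finger_force: 61.6
```

```bash
python3 go.py .5035 .1906 .111 165.9
```

```text
t 9.0167 pos [0.5041 0.1909 0.1105] yaw 165.96 q [ 0.14  0.22  1.82 -0.    1.09 -1.19]
F [-7.9 -1.  19.6] grip 0.127 61.6
shift [ 0.5 -0.5 -0.5] turn [-0.   0.   0.1]
```

The bottom stop is felt (19.6 N). I ease the side force a little and twist clockwise (+z of the tool).

play_rows([
  [[0.6, -0.3, -0.7], [0, 0, 0]],
  [[0.6, -0.3, -0.7], [0, 0, 4]],
  [[0.6, -0.3, -0.7], [0, 0, 8]],
  [[0.6, -0.3, -0.7], [0, 0, 12]],
  [[0.6, -0.3, -0.7], [0, 0, 16]],
  [[0.6, -0.3, -0.7], [0, 0, 20]],
  [[0.6, -0.3, -0.7], [0, 0, 20]],
  [[0.6, -0.3, -0.7], [0, 0, 20]],
])

```text
time: 9.68
tool_pos: [0.5042, 0.1905, 0.1106]
eef_rot: [0.919, 3.001, 0.0]
wrist_force: [-3.4, -2.4, 12.9]
grip_width: 0.13
finger_force: 60.5
```

```bash
python3 go.py .5035 .1906 .111 74; python3 -c "
from plant import status;print(status.read_state()['moment'])"
```

```text
t 9.6833 pos [0.5042 0.1905 0.1106] yaw 145.96 q [ 0.14  0.22  1.82 -0.    1.09 -0.84]
F [-3.4 -2.4 12.9] grip 0.13 60.5
shift [ 0.7 -0.3 -0.4] turn [ 0.1  0.1 72. ]
[-0.46187554  0.72074431  0.06821568]
```

play_rows([
  [[0, 0, 0], [0, 0, 4]],
  [[0, 0, 0], [0, 0, 8]],
  [[0, 0, 0], [0, 0, 12]],
  [[0, 0, 0], [0, 0, 17]],
  [[0, 0, 0], [0, 0, 22]],
  [[0, 0, 0], [0, 0, 27]],
  [[0, 0, 0], [0, 0, 32]],
  [[0, 0, 0], [0, 0, 35]],
])

```text
time: 10.35
tool_pos: [0.5042, 0.1897, 0.1106]
eef_rot: [1.783, 2.583, -0.001]
wrist_force: [-3.7, -4.9, 13.4]
grip_width: 0.128
finger_force: 60.7
```

```bash
python3 go.py .5035 .1906 .111 74; python3 -c "
from plant import status;print(status.read_state()['moment'])"
```

```text
t 10.35 pos [0.5042 0.1897 0.1106] yaw 110.77 q [ 0.14  0.22  1.82 -0.    1.09 -0.22]
F [-3.7 -4.9 13.4] grip 0.128 60.7
shift [ 1.1 -0.3 -0.4] turn [ 0.1  0.1 36.8]
[-1.12450449  0.9039337   0.18434005]
```

play_rows([
  [[-0.1, -0.2, 0], [0, 0, 5]],
  [[-0.2, -0.4, 0], [0, 0, 10]],
  [[-0.2, -0.4, 0], [0, 0, 15]],
  [[-0.2, -0.4, 0], [0, 0, 20]],
  [[-0.2, -0.4, 0], [0, 0, 25]],
  [[-0.2, -0.4, 0], [0, 0, 30]],
  [[-0.2, -0.4, 0], [0, 0, 34]],
  [[-0.2, -0.4, 0], [0, 0, 36]],
])

```text
time: 11.02
tool_pos: [0.5028, 0.1895, 0.1106]
eef_rot: [2.494, 1.908, -0.003]
wrist_force: [-8.1, -4.9, 16.9]
grip_width: 0.128
finger_force: 61.1
```

```bash
python3 go.py .5035 .1906 .111 74; python3 -c "
from plant import status;print(status.read_state()['moment'])"
```

```text
t 11.0167 pos [0.5028 0.1895 0.1106] yaw 74.83 q [ 0.14  0.22  1.83 -0.    1.1   0.4 ]
F [-8.1 -4.9 16.9] grip 0.128 61.1
shift [ 1.2  0.3 -0.4] turn [0.  0.1 0.8]
[-1.00719913  1.56364239  0.22986999]
```

play_rows([
  [[0, 0, 0], [0, 0, 1]],
  [[0, 0, 0], [0, 0, 2]],
  [[0, 0, 0], [0, 0, 3]],
  [[0, 0, 0], [0, 0, 4]],
  [[0, 0, 0], [0, 0, 4]],
  [[0, 0, 0], [0, 0, 4]],
  [[0, 0, 0], [0, 0, 4]],
  [[0, 0, 0], [0, 0, 4]],
])

```text
time: 11.68
tool_pos: [0.5028, 0.1895, 0.1106]
eef_rot: [2.556, 1.824, -0.003]
wrist_force: [-7.8, -4.5, 17.1]
grip_width: 0.124
finger_force: 61.3
```

```bash
python3 go.py .5035 .1906 .111 74; python3 -c "
from plant import status;print(status.read_state()['moment'])"
```

```text
t 11.6833 pos [0.5028 0.1895 0.1106] yaw 71.03 q [ 0.14  0.22  1.83 -0.    1.1   0.47]
F [-7.8 -4.5 17.1] grip 0.124 61.3
shift [ 1.2  0.4 -0.4] turn [ 0.   0.1 -3. ]
[-0.97401957  1.59136837  0.38031755]
```

play_rows([
  [[0, 0, 0], [0, 0, 1]],
  [[0, 0, 0], [0, 0, 2]],
  [[0, 0, 0], [0, 0, 2.5]],
  [[0, 0, 0], [0, 0, 2.5]],
  [[0, 0, 0], [0, 0, 2.5]],
  [[0, 0, 0], [0, 0, 2.5]],
  [[0, 0, 0], [0, 0, 2.5]],
  [[0, 0, 0], [0, 0, 2.5]],
])

```text
time: 12.35
tool_pos: [0.5027, 0.1896, 0.1106]
eef_rot: [2.594, 1.769, -0.003]
wrist_force: [-7.3, -5.5, 16.1]
grip_width: 0.134
finger_force: 62.1
```

```bash
python3 go.py .5035 .1906 .111 74; python3 -c "
from plant import status;print(status.read_state()['moment'])
from h import *
from plant import eyes
S=eyes.read_camera('side')
a=cv2.resize(S['frame'][130:190,310:390,::-1],(800,600),interpolation=cv2.INTER_CUBIC);cv2.imwrite('pics/a4.png',cv2.convertScaleAbs(a,alpha=1.3))"
```

```text
t 12.35 pos [0.5027 0.1896 0.1106] yaw 68.61 q [ 0.14  0.22  1.83 -0.    1.1   0.51]
F [-7.3 -5.5 16.1] grip 0.134 62.1
shift [ 1.2  0.4 -0.4] turn [ 0.   0.2 -5.4]
[-0.9598189   1.60485822  0.83824665]
```

View pics/a4.png

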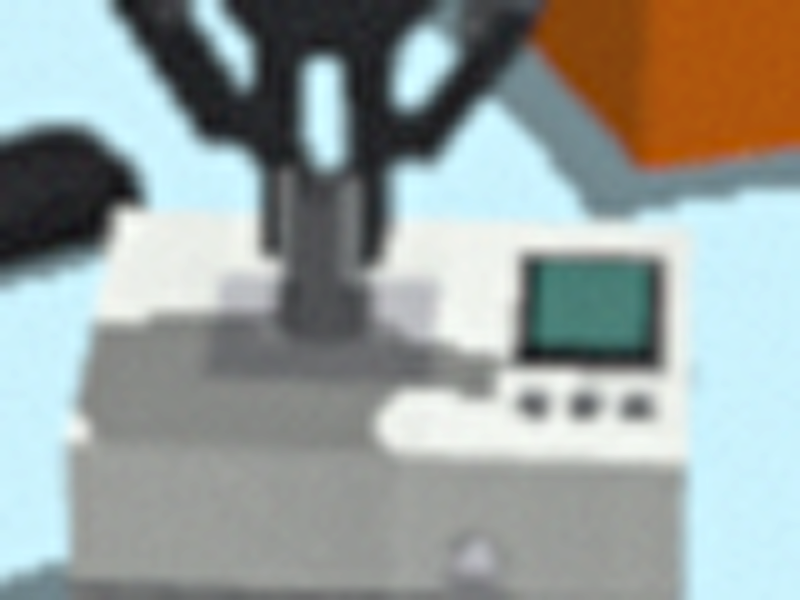

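The picture shows the collar just above the port, the wing a quarter turn round and still gripped. The moment jumped to 0.84 N m, well over the spring's 0.25, so the twist is at its stop, and the push of 16 N exceeds the press spring's 11 N. Handing in.

```bash
python3 -c "
from plant import bot;print(bot.job_done())"
```

```text
the job is handed in; nothing more can be done
None
```

I handed the job in at about 12.4 s with the fitting in the farthest unit's port, pushed to the bottom stop, twisted clockwise to its stop and still gripped; no verdict came back.

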